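# Unlock the allergen box and put the seasoning pots away

### The job

Try the keys from the rack in the box's lock until one turns the latch clear of the lid (never push the latch by hand), and put the keys you have used in the key dish, leaving untried ones on the rack. Only then lift the lid off, and stand all the small steel pots upright in the half of the box that has no tin in it, leaving the tin where it is. Put the lid back properly seated, still unlocked, and do not disturb the bowls, cup and spoon nearby.

Things in the scene. Friction and masses are not known exactly. Their poses are not given: they have to be found in the camera images.
- box: fixed steel lock-up box 200 (x) x 214 (y) x 75 mm high, origin: centre of its underside; wall 5, floor top 5 above the origin; a 60 mm high partition along x at y = 0 makes two halves (inside 190 x 101 each), left (+y) and right (-y). Its black lock (light face plate on top, keyway at x = -127, y = 0) stands at the middle of its near side, 82 (x) x 72 (y), flat top 123.5 above the table
- keyhole (a point): centre of the lock's keyway, at the top of its 6 mm face plate, axes as the box; slot 9 (x) x 31 (y) mm. A key goes straight down, its grip flat along box y (either way round), until the collar lies on the plate, then turns clockwise seen from above, to about 1.5 rad. A wrong key stops dead at about 0.4 rad: do not force it. A key lifts out only when turned back to its starting direction
- latch (a joint): the lock's cam, rad, growing clockwise from above: 0 to 0.08 locked (its brass tongue lies over the lid's near edge); the right key takes it up after 0.6 rad of turning, needs 0.06 N m and brings it to 0.8 to 0.95; beyond 0.7 the tongue is clear of the lid. Friction holds it where it is left
- latch_tip (a point): end of the brass tongue, 34 mm from the lock axis, tongue 12 wide, 5 thick, 1.5 above the lid
- lid: loose lift-off lid, 200 x 214 x 5 mm aluminium plate, 0.35 kg, origin: centre of the plate's underside, which rests on the box's rim (75 mm up, axes as the box); below it a lip 182 x 196 x 6 mm enters the box with 4 mm to spare all round
- lid_handle (a point): middle of the lid's bar handle: black bar 14 (lid x) x 80 (lid y) x 16 high, 37 mm above the lid's origin (32 above the plate's top); free space of 24 mm under it
- tin: full closed tin 119 x 76 x 52 mm, 0.45 kg, standing in one half of the box, under the lid; origin: centre of its underside; stays where it is
- liner: thin black rubber liner 170 (x) x 88 (y) x 3 mm, fixed on the floor of the box's free half, the half without the tin; origin: centre of its underside, 5 above the table, axes as the box
- key_a: steel lock key A, 76 mm long, upright in the rack at the start. Origin: on its axis under the collar; z up the axis, x along the flat. Above it a collar 32 (x) x 20 (y) x 4 and a flat grip 30 (x) x 10 (y) reaching 42 up. Below it a 6 mm shank 34 long with two wings that make a flat blade 26 (x) x 5 (y): the blade's wings reach from 16 to 32 below the collar (top third cut away)
- key_b: steel lock key B, 76 mm long, upright in the rack at the start. Origin: on its axis under the collar; z up the axis, x along the flat. Above it a collar 32 (x) x 20 (y) x 4 and a flat grip 30 (x) x 10 (y) reaching 42 up. Below it a 6 mm shank 34 long with two wings that make a flat blade 26 (x) x 5 (y): the wings reach from 8 to 16 and from 24 to 32 below the collar (middle third cut away)
- key_c: steel lock key C, 76 mm long, upright in the rack at the start. Origin: on its axis under the collar; z up the axis, x along the flat. Above it a collar 32 (x) x 20 (y) x 4 and a flat grip 30 (x) x 10 (y) reaching 42 up. Below it a 6 mm shank 34 long with two wings that make a flat blade 26 (x) x 5 (y): the wings reach from 8 to 24 below the collar (bottom third cut away)
- rack: fixed key rack 50 (x) x 190 (y) x 55 mm high: two rails along y with a 9.6 mm channel between them, in which the three keys hang 55 mm apart; origin: centre of its underside
- dish: fixed open aluminium key dish 130 (x) x 170 (y) x 40 mm, wall and floor 4 mm; origin: centre of its underside
- pot_a: closed stainless seasoning pot, plain cylinder 40 mm diameter, 36 high, 0.12 kg, upright on the table; origin: centre of its underside. May be absent (None)
- pot_b: closed stainless seasoning pot, plain cylinder 40 mm diameter, 36 high, 0.12 kg, upright on the table; origin: centre of its underside. May be absent (None)
- pot_c: closed stainless seasoning pot, plain cylinder 40 mm diameter, 36 high, 0.12 kg, upright on the table; origin: centre of its underside. May be absent (None)
- bowls: stack of steel bowls, 140 mm across, 85 high, bystander; origin: centre of its underside
- cup: white plastic cup, 80 mm across, 80 high, bystander; origin: centre of its underside
- ladle: steel serving spoon 240 mm long lying on the table, bystander; origin under its middle
Not all that is in view belongs to the job. What is shaped like the key_b but red or yellow is not meant.

How it is judged:
By the outcome, as a careful person would: the job done as asked, in the order asked, and still so for the second after the job is handed in, with the robot touching nothing.
Of pot_a, pot_b, pot_c only 2 to 3 are there at a start; the rules pass over those that are not, and their reading is None.
At some moment in a run one of pot_a, pot_b, pot_c may be knocked a few centimetres aside while the robot is not near it.
It also fails if it takes over 210 s, if anything falls off the work surface, if the arm or the gripper's body presses on something with over 40 N, if the wrist force passes 120 N, or if a joint passes its speed limit or range.

### The arm

A 6-joint arm with a two-finger parallel gripper is mounted at the origin on the work surface. World frame = base frame: x ahead of the robot, y to its left, z up, the work surface at z = 0. Lengths are in m, angles in rad, forces in N, time in s.
With the tool pointing down it reaches from about 0.35 to 0.775 m from the base axis. Payload 7.3 kg.
Tool frame: the origin (TCP) lies on the centre line of the jaws, within the pads' length; the fingertips stand 17 mm ahead of it and the grasp point (between the pads) lies 2 mm behind it (robot.tip_extent is the distance from the TCP to the fingertips, in m); z points along the fingers, y is the line along which they close (so a half turn about z gives the same grasp; the last joint's range is limited). The gripper opens to 92 mm and grips with 3 to 60 N. Pads are 19 mm wide; open, the fingers measure 130 mm over their backs; the gripper's body (75 mm by 190 mm) begins 47 mm behind the grasp point.
Start: joints at [-1.455, 0.342, 1.524, -0, 1.275, -0.146], TCP at [0.136, -0.507, 0.244] pointing down, gripper open.
Joint ranges: [-2.53, 2.53], [-0.77, 2.02], [0.04, 2.7], [-1, 4.14], [0.28, 2.66], [-3.11, 3.11]. Speed limits (rad/s): [2.57, 2.57, 3.14, 3.14, 3.14, 3.14].

### API

Orientations are given as [roll, pitch, yaw] about the fixed x, y, z axes, in that order (R = Rz(yaw) Ry(pitch) Rx(roll)).
In Python, from cell import robot gives the robot as it stands.
- The arm moves only by the tool step_arm, never from a script. Its argument "motion" is a list of rows, each a list of 2 entries, a list of its own where there are three numbers: the shift along the tool's x, y, z in units of 60 mm (1.0 is 60 mm), then the turn about the tool's z in rad. In form: [[[x, y, z], spin], ...]. A call has 1 to 10 rows; each row is the pose to reach, as a shift and turn from the pose commanded when the call began, along the tool's axes at that moment; what a row does not reach only later rows make up. A row lasts 1/8 s, in which the tool goes at most 62.5 mm and 10.7 degrees, less where a joint would pass 70% of its speed; a pose out of reach is approached as far as the arm can. A call with a gripper value outside its range is refused whole. "hand" is the closure in counts, from 0 (fully open) to 255 (shut), set as the call begins (left out, the last holds). The fingers move at their own pace and stop on an object; "squeeze" is the grip in N (left out, the last holds). Time passes only in rows, so rows that repeat a pose let the fingers close. It gives the time, the measured TCP pose, the force, the opening and the grip force at its end, in the units of the state.
- robot.observe(): the state, without advancing time (a new reading comes with each control period).
- robot.read_camera(name): name is "scene" or "top" or "wrist"; returns a dict with "pixels" (480x640x3 uint8, red, green, blue), "intrinsics" (3x3 intrinsics, pixels), "xyz" and "rotation" of the camera in the world; the wrist camera has in their place "T_tool_cam" (4x4, takes a point from camera to tool coordinates, whose origin is the TCP and whose axes are the flange's). Camera axes: x right, y up, looking along -z (the intrinsics and any distortion apply to the point x, -y, -z); pixel columns grow to the right and rows downward; lengths in m; the calibration is good to about 2 mm. The wrist camera is an equidistant fisheye: a pixel r from the principal point sees the ray r / f radians off the axis. A picture is of the moment at which its call begins: read the wrist's pose just before it. There is no depth.
- robot.hand_in(): hands the job in; it is judged then, once.
The state is a dict: "time": time; "qpos": joint angles; "qvel": joint speeds; "joint_efforts": joint torques, N m; "tool_pos": TCP position; "tool_rot": TCP orientation; "contact_force": force on the tool from outside, world axes, zero at the start; "torque": the same for the moment, N m; "opening": finger opening in m; "grip_force": force on a finger pad.
Only numpy, scipy, OpenCV 4.12 (cv2) and the standard library are available. Lean on these libraries where they do the work, as an engineer would, in place of code of your own. Each camera call takes 0.05 s, during which the arm holds its last target. There are 200 camera calls.

## Working session

There is one attempt and no reset: what is moved stays moved. The work goes in short steps, Python scripts to look and compute and a tool call to move; the robot and the scene stay as the last step left them, time stands still between calls to the robot, and variables do not carry over. Pictures are saved under pics/ and viewed, at most 14 in all, crops included, and the job is handed in when it is done.

Besides the shell and the picture viewer there is one more tool, called after "Call:" by a JSON object that holds its "api" and its "payload". step_arm: Moves the arm, as the interface text tells. Its arguments: {"type":"object","properties":{"motion":{"type":"array"},"hand":{"type":"number"},"squeeze":{"type":"number"}},"required":["motion"]}

```bash
mkdir -p pics; ls
python3 - <<'E'
from cell import robot
import cv2,numpy as np
np.set_printoptions(precision=4,suppress=True)
s=robot.observe()
for n in ("tool_pos","tool_rot","opening","time"):print(n,s[n])
for n in("scene","top"):
    c=robot.read_camera(n);cv2.imwrite(f"pics/{n}0.png",c["pixels"][:,:,::-1])
    print(n,{k:v for k,v in c.items() if k!="pixels"})
c=robot.read_camera("wrist");print({k:v for k,v in c.items() if k!="pixels"})
E
```

```text
pics
tool_pos [ 0.1359 -0.5067  0.243 ]
tool_rot [-3.1401 -0.0002  0.2618]
opening 0.09154869451524407
time 0.0
scene {'intrinsics': array([[487.3054,   0.    , 325.1635],
       [  0.    , 487.3054, 252.4137],
       [  0.    ,   0.    ,   1.    ]]), 'xyz': array([ 1.2802, -0.1493,  0.8652]), 'rotation': array([0.7794, 0.0162, 1.3004])}
top {'intrinsics': array([[543.2341,   0.    , 321.7322],
       [  0.    , 543.2341, 236.4239],
       [  0.    ,   0.    ,   1.    ]]), 'xyz': array([0.3409, 0.0749, 1.3535]), 'rotation': array([ 0.1621, -0.0293, -1.5543])}
{'intrinsics': array([[371.6483,   0.    , 321.9169],
       [  0.    , 371.6483, 238.5837],
       [  0.    ,   0.    ,   1.    ]]), 'T_tool_cam': array([[ 0.0001,  0.9574,  0.2886,  0.0792],
       [ 1.    , -0.0001, -0.    , -0.0011],
       [ 0.    ,  0.2886, -0.9574, -0.1403],
       [ 0.    ,  0.    ,  0.    ,  1.    ]])}
```

View pics/scene0.png

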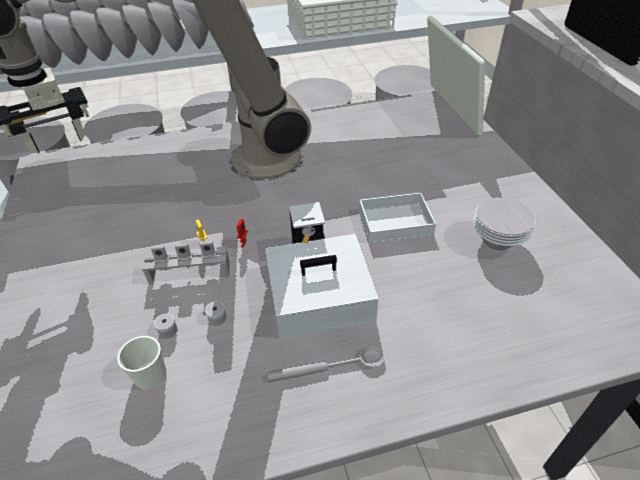

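View pics/top0.png

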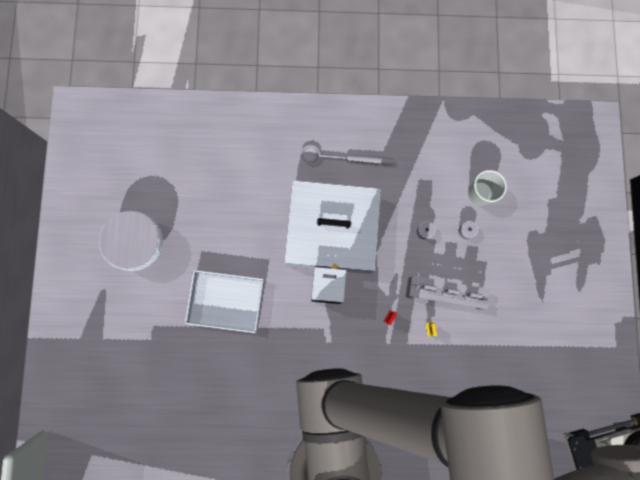

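```bash
cat > h.py <<'E'
import numpy as np,cv2
from scipy.spatial.transform import Rotation as R
from cell import robot
np.set_printoptions(precision=4,suppress=True)
def snap(name,save=None):
    s=robot.observe(); c=robot.read_camera(name)
    if name=="wrist":
        T=np.eye(4);T[:3,:3]=R.from_euler('xyz',s["tool_rot"]).as_matrix();T[:3,3]=s["tool_pos"]
        T=T@np.array(c["T_tool_cam"])
    else:
        T=np.eye(4);T[:3,:3]=R.from_euler('xyz',c["rotation"]).as_matrix();T[:3,3]=c["xyz"]
    d=dict(T=T,K=np.array(c["intrinsics"]),fish=name=="wrist",img=c["pixels"][:,:,::-1].copy())
    if save: cv2.imwrite(f"pics/{save}.png",d["img"]);np.save(f"pics/{save}.npy",d,allow_pickle=True)
    return d
def load(n): return np.load(f"pics/{n}.npy",allow_pickle=True).item()
def ray(d,px):
    K=d["K"];u=(np.asarray(px,float)-K[:2,2])/K[0,0]
    if d["fish"]:
        r=np.hypot(*u);v=np.array([*(u*np.sin(r)/max(r,1e-9)),np.cos(r)])
    else: v=np.array([*u,1.])
    return d["T"][:3,3],d["T"][:3,:3]@(v*[1,-1,-1])
def onz(d,px,z):
    o,v=ray(d,px);return o+v*(z-o[2])/v[2]
def proj(d,P):
    p=d["T"][:3,:3].T@(np.asarray(P,float)-d["T"][:3,3])*[1,-1,-1]
    if d["fish"]:
        n=np.hypot(p[0],p[1]);th=np.arctan2(n,p[2]);u=p[:2]/max(n,1e-9)*th
    else:u=p[:2]/p[2]
    return u*d["K"][0,0]+d["K"][:2,2]
def togo(P,yaw=None):
    "shift in tool units (60mm) and spin from commanded(measured) pose, tool assumed as measured"
    s=robot.observe();M=R.from_euler('xyz',s["tool_rot"]).as_matrix()
    sh=M.T@(np.asarray(P)-s["tool_pos"])/0.06
    y0=s["tool_rot"][2]; sp=None if yaw is None else -((yaw-y0+np.pi)%(2*np.pi)-np.pi)
    return sh,sp
E
python3 - <<'E'
from h import *
d=snap("top","t0");s=snap("scene","s0")
for n,p,z in[("lidTL",(293,181),.08),("TR",(381,187),.08),("BR",(376,271),.08),("BL",(286,264),.08),("lockBL",(312,301),.1235),("lockBR",(345,303),.1235),("keyway",(331,277),.1235),("handle",(334,223),.12),("dish1",(196,271),.04),("dish2",(264,279),.04),("dish3",(257,333),.04),("dish4",(186,325),.04),
 ("rackL",(412,286),.055),("rackR",(492,302),.055),("bowls",(130,238),.085),("cup",(490,186),.08),("pot1",(427,229),.036),("pot2",(470,229),.036),("sp1",(310,151),.02),("sp2",(394,162),.0),("red",(391,318),0.03),("yel",(431,329),.03)]:
    print(n,onz(d,p,z)[:2])
for n,p,z in [("bowls",(503,215),.085),("pot1",(214,306),.036),("pot2",(165,319),.036),("red base",(240,243),.0),("keys",(161,251),.075),("k2",(183,247),.075),("k3",(207,245),.075),("lock",(307,215),.1235)]:
    print("s",n,onz(s,p,z)[:2])
E
```

```text
lidTL [0.6838 0.1127]
TR [ 0.674  -0.1004]
BR [ 0.4699 -0.0883]
BL [0.4823 0.1241]
lockBL [0.395  0.0617]
lockBR [ 0.3918 -0.0127]
keyway [0.4498 0.0197]
handle [0.5753 0.0143]
dish1 [0.4655 0.3416]
dish2 [0.4493 0.1776]
dish3 [0.3208 0.1899]
dish4 [0.3368 0.3583]
rackL [ 0.438  -0.1782]
rackR [ 0.4033 -0.3706]
bowls [0.5357 0.4902]
cup [ 0.6829 -0.3668]
pot1 [ 0.5812 -0.2207]
pot2 [ 0.5835 -0.3282]
sp1 [0.7799 0.0731]
sp2 [ 0.7625 -0.1453]
red [ 0.3616 -0.1312]
yel [ 0.3369 -0.2281]
s bowls [0.5326 0.4904]
s pot1 [ 0.5762 -0.2182]
s pot2 [ 0.5823 -0.3225]
s red base [ 0.3583 -0.1342]
s keys [ 0.4129 -0.3148]
s k2 [ 0.4139 -0.2649]
s k3 [ 0.4231 -0.2105]
s lock [0.4412 0.0271]
```

Call:
{"api": "step_arm", "payload": {"motion": [[[0,0,-0.8],0],[[5.9,-3.7,-0.8],-1.13],[[5.9,-3.7,-0.8],-1.13],[[5.9,-3.7,-0.8],-1.13],[[5.9,-3.7,-0.8],-1.13],[[5.9,-3.7,-0.8],-1.13],[[5.9,-3.7,-0.8],-1.13],[[5.9,-3.7,-0.8],-1.13],[[5.9,-3.7,-0.8],-1.13],[[5.9,-3.7,-0.8],-1.13]], "hand": 0, "squeeze": 30}}

```text
time: 1.5
tool_pos: [0.42, -0.2013, 0.2916]
tool_rot: [-3.141, 0.0, 1.392]
contact_force: [-0.1, 0.3, 0.2]
opening: 0.0915
grip_force: 0.0
```

Call:
{"api": "step_arm", "payload": {"motion": [[[0,0,0],0],[[0,0,0],0]]}}

```text
time: 1.75
tool_pos: [0.4198, -0.202, 0.2918]
tool_rot: [3.142, 0.0, 1.39]
contact_force: [-0.3, 0.1, 0.6]
opening: 0.0919
grip_force: 0.0
```

Run:
```python
from h import *
s=robot.observe();print(s["tool_pos"],s["tool_rot"],s["contact_force"])
snap("wrist","w1")
```

```text
[ 0.4198 -0.202   0.2918] [3.1416 0.0003 1.3898] [-0.2933  0.1153  0.5611]
```

View pics/w1.png

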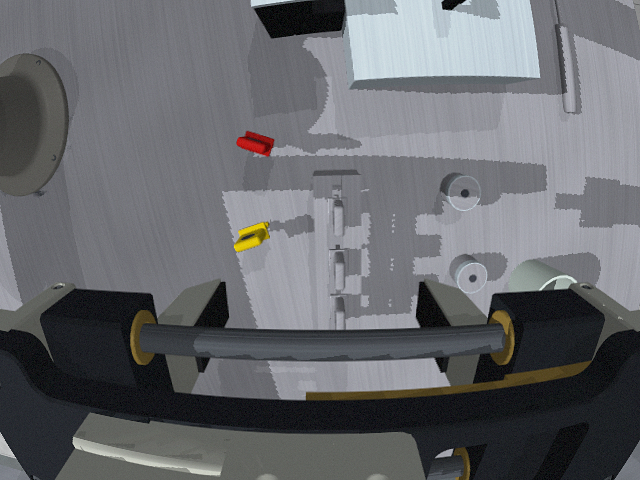

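Run:
```python
from h import *
d=load("w1");c=d["img"][150:350,225:425];cv2.imwrite("pics/c1.png",cv2.resize(c,(600,600),interpolation=cv2.INTER_CUBIC))
```

```text
(no output)
```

View pics/c1.png

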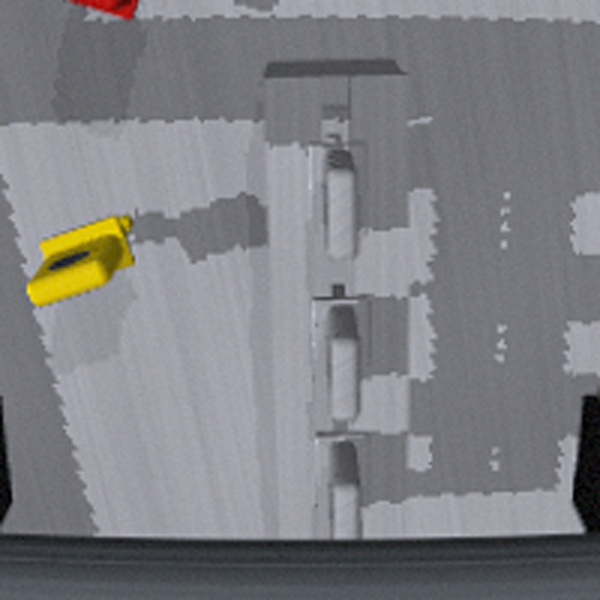

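Run:
```python
from h import *
d=load("w1")
f=lambda x,y:(225+x/3-.33,150+y/3-.33)
for n,p in [("k1far",(342,166)),("k1near",(343,258)),("k2far",(345,338)),("k2near",(345,420)),("k3far",(346,486))]:
    print(n,onz(d,f(*p),.097)[:2])
for n,p in [("rackfarL",(264,72)),("rackfarR",(410,72)),("chan",(350,80))]: print(n,onz(d,f(*p),.055)[:2])
k1=(onz(d,f(342,166),.097)+onz(d,f(343,258),.097))/2
print(k1, togo([k1[0],k1[1]+.0,.15],1.393))
```

```text
k1far [ 0.4375 -0.1943]
k1near [ 0.4328 -0.2234]
k2far [ 0.429  -0.2499]
k2near [ 0.4243 -0.2784]
k3far [ 0.4206 -0.3029]
rackfarL [ 0.4174 -0.1663]
rackfarR [ 0.4663 -0.175 ]
chan [ 0.4457 -0.1742]
[ 0.4352 -0.2088  0.097 ] (array([-0.0689,  0.271 ,  2.3626]), np.float64(-0.0029595117023992756))
```

Call:
{"api": "step_arm", "payload": {"motion": [[[-0.07,0.27,0.8],0],[[-0.07,0.27,1.6],0],[[-0.07,0.27,2.4],0],[[-0.07,0.27,2.9],0],[[-0.07,0.27,3.2],0],[[-0.07,0.27,3.4],0],[[-0.07,0.27,3.53],0],[[-0.07,0.27,3.53],0]], "hand": 116}}

```text
time: 2.8
tool_pos: [0.4355, -0.2082, 0.0799]
tool_rot: [-3.141, 0.0, 1.392]
contact_force: [-0.5, -0.1, 0.0]
opening: 0.0501
grip_force: 0.0
```

Call:
{"api": "step_arm", "payload": {"motion": [[[0,0,0],0],[[0,0,0],0],[[0,0,0],0],[[0,0,0],0],[[0,0,0],0],[[0,0,0],0]], "hand": 255, "squeeze": 30}}

```text
time: 3.55
tool_pos: [0.4356, -0.2081, 0.08]
tool_rot: [3.141, 0.0, 1.392]
contact_force: [-0.7, 0.9, 1.5]
opening: 0.0096
grip_force: 30.0
```

Call:
{"api": "step_arm", "payload": {"motion": [[[0,0,-0.3],0],[[0,0,-0.8],0],[[0,0,-1.6],0],[[0,0,-2.5],0],[[0.8,-0.1,-3.5],0],[[1.7,-0.2,-3.5],-0.05],[[2.6,-0.3,-3.5],-0.1],[[3.45,-0.38,-3.5],-0.13],[[3.45,-0.38,-3.5],-0.13],[[3.45,-0.38,-3.5],-0.13]]}}

```text
time: 4.8
tool_pos: [0.4499, -0.0007, 0.2898]
tool_rot: [-3.141, 0.001, 1.522]
contact_force: [0.6, -0.4, -0.7]
opening: 0.0101
grip_force: 30.0
```

Run:
```python
from h import *
s=robot.observe();print(s["tool_pos"],s["tool_rot"],s["contact_force"],s["opening"])
snap("wrist","w2")
```

```text
[ 0.4499 -0.0007  0.2898] [-3.1413  0.0006  1.5222] [ 0.553  -0.4107 -0.6878] 0.0101011421307866
```

View pics/w2.png

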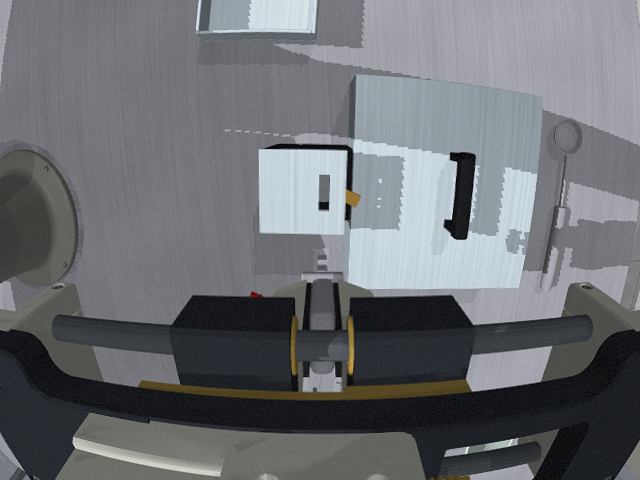

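Run:
```python
from h import *
d=load("w2");c=d["img"][140:300,250:410];cv2.imwrite("pics/c2.png",cv2.resize(c,(600,600),interpolation=cv2.INTER_CUBIC))
# plate blob (bright) fit
g=cv2.cvtColor(d["img"],cv2.COLOR_BGR2GRAY)
sl=(g<140).astype(np.uint8);sl[:170]=0;sl[215:]=0;sl[:,:312]=0;sl[:,336:]=0
n,l,st,ce=cv2.connectedComponentsWithStats(sl);print(st,ce)
```

```text
[[     0      0    640    480 306818]
 [   318    175     12     36    382]] [[319.4949 239.5588]
 [323.6361 192.2644]]
```

View pics/c2.png

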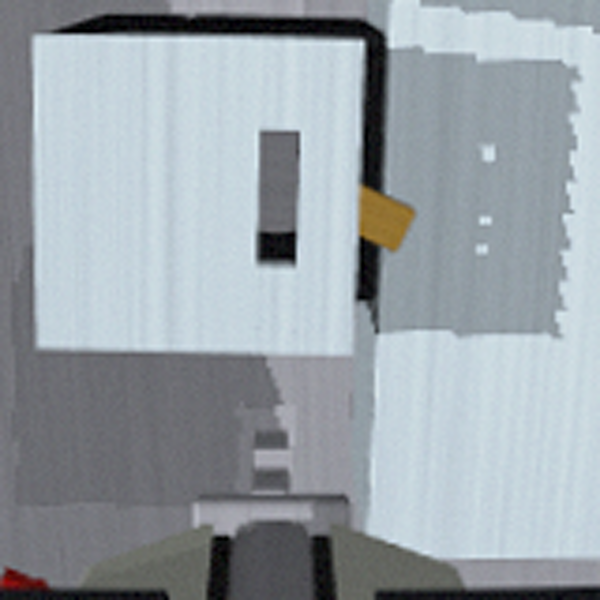

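Run:
```python
from h import *
d=load("w2");s=dict(p=np.array([.4499,-.0007,.2898]));M=R.from_euler('xyz',[-3.1413,.0006,1.5222]).as_matrix()
slot=onz(d,(323.6,192.8),.1235);print("slot",slot, "tool", M.T@(slot-s["p"]))
f=lambda x,y:(250+x/3.75-.37,140+y/3.75-.37)
for p in [(195,496),(350,494),(195,527),(352,524),(255,405),(288,405),(253,490),(290,490),(255,432),(288,432),(253,450),(290,468)]:
    for z in (.265,.269):
        q=onz(d,f(*p),z);print(p,z,M.T@(q-s["p"])*1000)
# plate corners -> box yaw, lid corners
P=[onz(d,f(*p),.1235)[:2] for p in [(33,35),(364,38),(353,355),(37,349)]];print(P)
L=[onz(d,p,.08)[:2] for p in [(355,75),(543,97),(521,288),(349,288)]];print(L,np.mean(L,0))
for p,z in [((262,193)if 0 else f(413,215),.084),(f(395,252),.084)]:print(onz(d,p,z))
print(onz(d,(461,152),.125),onz(d,(463,238),.125))
```

```text
slot [0.4533 0.0261 0.1235] tool [0.027  0.0022 0.1663]
(195, 496) 0.265 [13.2239 -9.1398 24.7947]
(195, 496) 0.269 [14.8385 -8.9104 20.7937]
(350, 494) 0.265 [13.4922 10.64   24.7888]
(350, 494) 0.269 [15.1003 10.3898 20.7879]
(195, 527) 0.265 [ 8.911  -9.2224 24.7974]
(195, 527) 0.269 [10.6301 -8.991  20.7963]
(352, 524) 0.265 [ 9.3224 10.9818 24.7912]
(352, 524) 0.269 [11.0316 10.7234 20.7902]
(255, 405) 0.265 [25.4651 -1.4359 24.7851]
(255, 405) 0.269 [26.7829 -1.3932 20.7843]
(288, 405) 0.265 [25.4642  2.6777 24.7839]
(288, 405) 0.269 [26.782   2.6206 20.7832]
(253, 490) 0.265 [14.0627 -1.7314 24.7921]
(253, 490) 0.269 [15.6569 -1.6816 20.7911]
(290, 490) 0.265 [14.0612  2.9792 24.7907]
(290, 490) 0.269 [15.6555  2.9148 20.7898]
(255, 432) 0.265 [21.8973 -1.4481 24.7873]
(255, 432) 0.269 [23.3016 -1.4052 20.7864]
(288, 432) 0.265 [21.8963  2.6918 24.7861]
(288, 432) 0.269 [23.3006  2.6343 20.7853]
(253, 450) 0.265 [19.4918 -1.7087 24.7888]
(253, 450) 0.269 [20.9544 -1.6595 20.7879]
(290, 468) 0.265 [17.0621  2.9649 24.7889]
(290, 468) 0.269 [18.5836  2.9008 20.788 ]
[array([0.4014, 0.066 ]), array([0.474 , 0.0612]), array([ 0.4689, -0.0108]), array([ 0.3963, -0.0058])]
[array([0.4876, 0.1293]), array([0.6874, 0.1161]), array([ 0.6753, -0.0974]), array([ 0.4748, -0.0816])] [0.5813 0.0166]
[0.4873 0.0137 0.084 ]
[0.4824 0.0043 0.084 ]
[0.5723 0.058  0.125 ] [ 0.577 -0.019  0.125]
```

Call:
{"api": "step_arm", "payload": {"motion": [[[0.2,0.01,0.3],0.01],[[0.488,0.025,0.8],0.017],[[0.488,0.025,1.3],0.017],[[0.488,0.025,1.6],0.017],[[0.488,0.025,1.7],0.017],[[0.488,0.025,1.75],0.017],[[0.488,0.025,1.79],0.017],[[0.488,0.025,1.82],0.017],[[0.488,0.025,1.86],0.017],[[0.488,0.025,1.86],0.017]]}}

```text
time: 6.1
tool_pos: [0.4529, 0.0289, 0.1783]
tool_rot: [-3.141, 0.0, 1.505]
contact_force: [-0.0, -0.5, -0.9]
opening: 0.0098
grip_force: 30.0
```

Call:
{"api": "step_arm", "payload": {"motion": [[[0,0,0.06],0],[[0,0,0.12],0],[[0,0,0.18],0],[[0,0,0.24],0],[[0,0,0.24],0]]}}

```text
time: 6.72
tool_pos: [0.4527, 0.0288, 0.1636]
tool_rot: [-3.141, 0.0, 1.505]
contact_force: [-0.9, -0.4, -0.2]
opening: 0.0098
grip_force: 30.0
```

Call:
{"api": "step_arm", "payload": {"motion": [[[0,0,0.06],0],[[0,0,0.12],0],[[0,0,0.18],0],[[0,0,0.22],0],[[0,0,0.25],0],[[0,0,0.25],0]]}}

```text
time: 7.48
tool_pos: [0.4529, 0.0288, 0.1488]
tool_rot: [-3.141, 0.0, 1.505]
contact_force: [0.2, 0.8, -0.4]
opening: 0.0098
grip_force: 30.0
```

Call:
{"api": "step_arm", "payload": {"motion": [[[0,0,0.01],0],[[0,0,0.015],0.08],[[0,0,0.015],0.16],[[0,0,0.015],0.24],[[0,0,0.015],0.32],[[0,0,0.015],0.36],[[0,0,0.015],0.36]]}}

```text
time: 8.35
tool_pos: [0.4538, 0.0285, 0.1485]
tool_rot: [3.139, -0.0, 1.145]
contact_force: [2.4, -1.1, 2.4]
opening: 0.01
grip_force: 30.0
```

```bash
python3 -c "
from h import *
s=robot.observe();print(s['tool_pos'],s['tool_rot'],s['contact_force'],s['torque'])"
```

```text
[0.4538 0.0285 0.1485] [ 3.139  -0.0002  1.1453] [ 2.404  -1.1255  2.3863] [-0.4897 -0.4185  0.0265]
```

Call:
{"api": "step_arm", "payload": {"motion": [[[0,0,0],0.04],[[0,0,0],0.07],[[0,0,0],0.07],[[0,0,0],0.07]]}}

```text
time: 8.85
tool_pos: [0.454, 0.0284, 0.1485]
tool_rot: [3.139, -0.0, 1.076]
contact_force: [3.2, -4.0, 2.2]
opening: 0.0099
grip_force: 30.0
```

```bash
python3 -c "
from h import *
s=robot.observe();print(s['tool_pos'],s['tool_rot'],s['contact_force'],s['torque'])"
```

```text
[0.454  0.0284 0.1485] [ 3.1387 -0.0004  1.0756] [ 3.1968 -4.0004  2.1736] [-0.8197 -0.874   0.1679]
```

Call:
{"api": "step_arm", "payload": {"motion": [[[0,0,0],0.02],[[0,0,0],0.04],[[0,0,0],0.04]]}}

```text
time: 9.22
tool_pos: [0.4541, 0.0283, 0.1485]
tool_rot: [3.138, -0.0, 1.036]
contact_force: [4.0, -4.0, 1.6]
opening: 0.01
grip_force: 30.0
```

```bash
python3 -c "
from h import *
s=robot.observe();print(s['tool_pos'],s['tool_rot'],s['contact_force'],s['torque'])
snap('wrist','w3')"
```

```text
[0.4541 0.0283 0.1485] [ 3.1384 -0.0004  1.0359] [ 3.9672 -3.9578  1.5906] [-0.8569 -0.9018  0.3173]
```

View pics/w3.png

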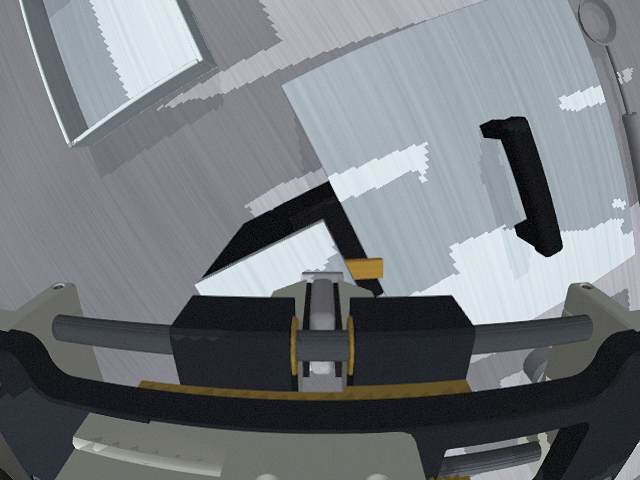

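Call:
{"api": "step_arm", "payload": {"motion": [[[0,0,0],-0.12],[[0,0,0],-0.25],[[0,0,0],-0.37],[[0,0,0],-0.469],[[0,0,0],-0.469],[[0,0,0],-0.469]]}}

```text
time: 10.02
tool_pos: [0.4526, 0.0292, 0.1485]
tool_rot: [-3.141, -0.001, 1.504]
contact_force: [-0.4, -0.3, 6.9]
opening: 0.0099
grip_force: 30.0
```

Call:
{"api": "step_arm", "payload": {"motion": [[[0,0,-0.1],0],[[0,0,-0.2],0],[[0,0,-0.2],0]]}}

```text
time: 10.4
tool_pos: [0.453, 0.0289, 0.1604]
tool_rot: [3.141, -0.0, 1.504]
contact_force: [0.3, -0.2, -1.0]
opening: 0.0099
grip_force: 30.0
```

Call:
{"api": "step_arm", "payload": {"motion": [[[0,0,-0.5],0],[[0,0,-1.0],0],[[0.9,-0.16,-1.0],0.18],[[1.9,-0.33,-1.0],0.36],[[2.9,-0.5,-1.0],0.54],[[3.86,-0.68,-1.0],0.72],[[3.86,-0.68,-1.0],0.9],[[3.86,-0.68,-1.0],1.08],[[3.86,-0.68,-0.8],1.26],[[3.86,-0.68,-0.5],1.44]]}}

```text
time: 11.65
tool_pos: [0.4277, 0.2629, 0.1897]
tool_rot: [-3.141, -0.0, 0.102]
contact_force: [0.4, 0.1, -0.6]
opening: 0.0101
grip_force: 30.0
```

```bash
python3 -c "
from h import *
s=robot.observe();print(s['tool_pos'],s['tool_rot'],s['contact_force'])
print(togo([.4277,.2625,.066],-.13))
snap('wrist','w4')"
```

```text
[0.4277 0.2629 0.1897] [-3.1414 -0.0005  0.1024] [ 0.3921  0.1022 -0.5971]
(array([-0.0019,  0.0069,  2.0617]), np.float64(0.23235302649168021))
```

View pics/w4.png

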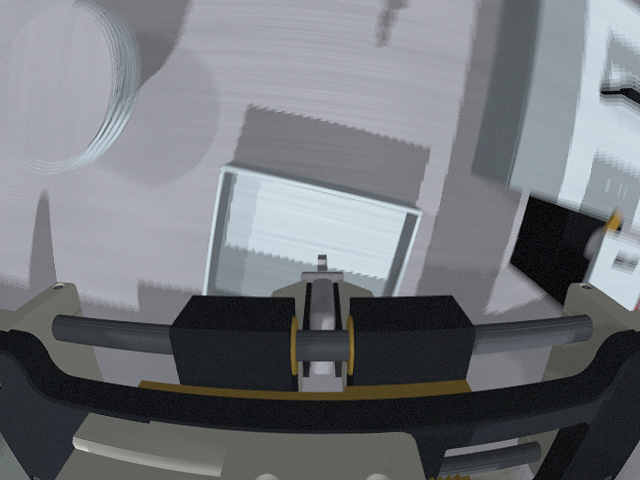

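Call:
{"api": "step_arm", "payload": {"motion": [[[0,0,0.7],0.1],[[0,0,1.4],0.19],[[0,0,1.9],0.19],[[0,0,2.06],0.19],[[0,0,2.06],0.19]]}}

```text
time: 12.32
tool_pos: [0.4278, 0.2627, 0.0665]
tool_rot: [3.141, 0.0, -0.081]
contact_force: [0.7, -0.5, -0.7]
opening: 0.0097
grip_force: 30.0
```

Call:
{"api": "step_arm", "payload": {"motion": [[[0,0,0],0],[[0,0,0],0],[[0,0,0],0],[[0,0,-0.3],0],[[0,0,-1.0],0],[[0,0,-2.0],0],[[0,0,-2.3],0]], "hand": 100}}

```text
time: 13.2
tool_pos: [0.4292, 0.2633, 0.2085]
tool_rot: [-3.138, -0.006, -0.082]
contact_force: [0.9, -0.5, 0.6]
opening: 0.0561
grip_force: 0.0
```

```bash
python3 -c "
from h import *
s=robot.observe();print(s['tool_pos'],s['tool_rot'],s['contact_force'])
print(togo([.4267,-.2634,.24],1.395))"
```

```text
[0.4292 0.2633 0.2085] [-3.1384 -0.0063 -0.0817] [ 0.8963 -0.5061  0.6344]
(array([ 0.6787,  8.7508, -0.5485]), np.float64(-1.4766669256220606))
```

Call:
{"api": "step_arm", "payload": {"motion": [[[0.07,0.9,-0.4],-0.15],[[0.14,1.9,-0.55],-0.3],[[0.2,2.9,-0.55],-0.5],[[0.3,3.9,-0.55],-0.7],[[0.36,4.8,-0.55],-0.85],[[0.43,5.7,-0.55],-1.0],[[0.5,6.6,-0.55],-1.15],[[0.57,7.5,-0.55],-1.3],[[0.64,8.4,-0.55],-1.45],[[0.68,8.77,-0.55],-1.477]], "hand": 116}}

```text
time: 14.45
tool_pos: [0.425, -0.2674, 0.2377]
tool_rot: [3.141, 0.001, 1.397]
contact_force: [0.2, -0.2, -0.4]
opening: 0.05
grip_force: 0.0
```

Call:
{"api": "step_arm", "payload": {"motion": [[[0,0,0],0],[[0,0,0],0]]}}

```text
time: 14.7
tool_pos: [0.4251, -0.2645, 0.2374]
tool_rot: [-3.141, -0.001, 1.394]
contact_force: [0.5, 0.2, -0.1]
opening: 0.0498
grip_force: 0.0
```

```bash
python3 -c "
from h import *
s=robot.observe();print(s['tool_pos'],s['tool_rot'],s['contact_force'])
print(togo([.4266,-.2646,.08],1.395))
snap('scene','s1')"
```

```text
[ 0.4251 -0.2645  0.2374] [-3.1412 -0.0005  1.3943] [ 0.5192  0.2067 -0.1116]
(array([0.0017, 0.0252, 2.6233]), np.float64(-0.0006796216495814633))
```

Call:
{"api": "step_arm", "payload": {"motion": [[[0,0.025,0.8],0],[[0,0.025,1.6],0],[[0,0.025,2.2],0],[[0,0.025,2.5],0],[[0,0.025,2.62],0],[[0,0.025,2.62],0]]}}

```text
time: 15.5
tool_pos: [0.4272, -0.2648, 0.0806]
tool_rot: [3.141, 0.0, 1.396]
contact_force: [-0.6, -1.0, -0.4]
opening: 0.0501
grip_force: 0.0
```

Call:
{"api": "step_arm", "payload": {"motion": [[[0,0,0],0],[[0,0,0],0],[[0,0,0],0],[[0,0,0],0],[[0,0,0],0],[[0,0,0],0]], "hand": 255}}

```text
time: 16.25
tool_pos: [0.4268, -0.2655, 0.0803]
tool_rot: [3.142, 0.0, 1.395]
contact_force: [-0.8, 0.3, 2.0]
opening: 0.0098
grip_force: 30.0
```

Run:
```python
from h import *
d=load("s1");s=d["img"]
a=cv2.resize(s[185:285,350:450],(400,400),interpolation=cv2.INTER_CUBIC);b=cv2.resize(s[210:290,130:230],(400,320),interpolation=cv2.INTER_CUBIC)
o=np.zeros((400,800,3),np.uint8);o[:,:400]=a;o[:320,400:]=b;cv2.imwrite("pics/c3.png",o)
```

```text
(no output)
```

View pics/c3.png

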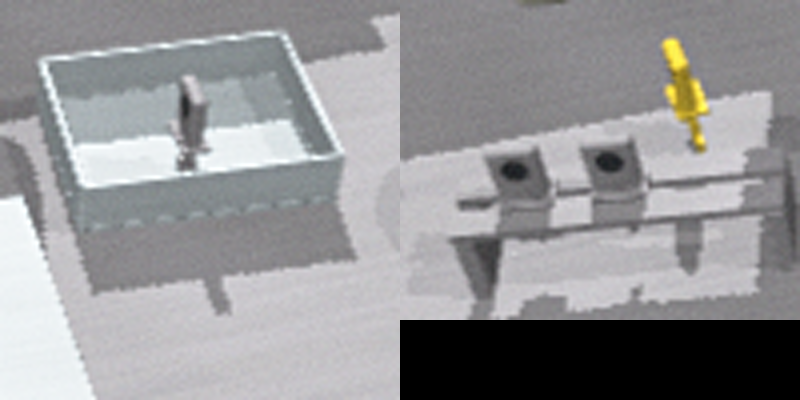

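```bash
python3 -c "
from h import *
print(togo([.4499,-.0007,.2898],1.5222))"
```

```text
(array([ 4.4114, -0.3926, -3.4921]), np.float64(-0.12710047357764598))
```

Call:
{"api": "step_arm", "payload": {"motion": [[[0,0,-0.3],0],[[0,0,-0.9],0],[[0,0,-1.8],0],[[0.2,0,-2.7],0],[[1.1,-0.1,-3.49],0],[[2.0,-0.2,-3.49],-0.05],[[3.0,-0.3,-3.49],-0.1],[[4.0,-0.39,-3.49],-0.127],[[4.41,-0.39,-3.49],-0.127],[[4.41,-0.39,-3.49],-0.127]]}}

```text
time: 17.5
tool_pos: [0.4499, 0.0007, 0.2895]
tool_rot: [-3.141, -0.0, 1.525]
contact_force: [0.6, 0.3, -0.3]
opening: 0.01
grip_force: 30.0
```

Call:
{"api": "step_arm", "payload": {"motion": [[[0,0,0],0],[[0,0,0],0]]}}

```text
time: 17.75
tool_pos: [0.45, -0.0018, 0.2895]
tool_rot: [-3.141, 0.0, 1.52]
contact_force: [-0.5, 0.2, -0.4]
opening: 0.0097
grip_force: 30.0
```

Run:
```python
from h import *
s=robot.observe();print(s["tool_pos"],s["tool_rot"])
d=snap("wrist","w5");a=load("w2")
g=lambda i:cv2.cvtColor(i["img"],cv2.COLOR_BGR2GRAY)
A,B=g(a),g(d)
t=A[268:282,296:350]
for r in (B[250:300,280:366],):
    m=cv2.matchTemplate(r,t,cv2.TM_CCOEFF_NORMED);_,v,_,l=cv2.minMaxLoc(m);print(v,l[0]+280-296,l[1]+250-268)
print(A[262:290,305].tolist());print(B[258:290,305].tolist());print(A[262:290,340].tolist());print(B[258:290,340].tolist())
print(A[276,290:355].tolist());print(B[276,290:355].tolist())
t=A[165:220,310:340];m=cv2.matchTemplate(B[150:235,295:355],t,cv2.TM_CCOEFF_NORMED);_,v,_,l=cv2.minMaxLoc(m);print("slot",v,l[0]-15,l[1]-15)
```

```text
[ 0.45   -0.0018  0.2895] [-3.1413  0.0003  1.5205]
0.9141140580177307 0 -5
[108, 109, 113, 108, 113, 111, 114, 112, 109, 102, 83, 106, 138, 157, 160, 163, 162, 145, 105, 109, 109, 113, 115, 103, 108, 104, 102, 100]
[110, 107, 110, 109, 110, 110, 111, 107, 101, 86, 97, 128, 150, 163, 162, 159, 162, 160, 160, 162, 163, 142, 106, 109, 112, 112, 113, 103, 101, 107, 103, 100]
[149, 150, 149, 154, 151, 152, 151, 156, 149, 134, 66, 79, 105, 113, 115, 119, 116, 111, 101, 97, 102, 97, 99, 100, 101, 99, 99, 100]
[151, 150, 152, 152, 152, 148, 155, 154, 132, 95, 76, 96, 110, 115, 118, 118, 120, 117, 119, 116, 117, 111, 105, 100, 103, 100, 98, 103, 102, 97, 101, 100]
[123, 124, 119, 119, 121, 120, 126, 124, 123, 121, 119, 149, 180, 162, 160, 160, 162, 160, 164, 162, 164, 168, 166, 166, 164, 165, 157, 166, 167, 166, 166, 165, 164, 165, 170, 165, 167, 167, 165, 161, 165, 163, 163, 136, 117, 123, 119, 119, 114, 117, 115, 119, 111, 125, 144, 155, 153, 163, 182, 206, 207, 206, 210, 202, 209]
[123, 122, 119, 118, 120, 123, 121, 121, 118, 119, 119, 147, 179, 163, 161, 160, 162, 158, 163, 166, 166, 170, 158, 129, 112, 107, 103, 83, 86, 77, 76, 77, 77, 78, 76, 74, 75, 76, 79, 73, 76, 97, 120, 121, 122, 124, 120, 116, 118, 118, 119, 117, 108, 123, 147, 154, 152, 161, 186, 205, 205, 204, 204, 208, 207]
slot 0.9868232011795044 0 -1
```

```bash
python3 -c "
from h import *
print(togo([.4529,.0263,.178],1.505))"
```

```text
(array([0.4704, 0.0254, 1.8583]), np.float64(0.015341952426177308))
```

Call:
{"api": "step_arm", "payload": {"motion": [[[0.2,0.01,0.3],0.01],[[0.47,0.025,0.8],0.015],[[0.47,0.025,1.3],0.015],[[0.47,0.025,1.6],0.015],[[0.47,0.025,1.7],0.015],[[0.47,0.025,1.75],0.015],[[0.47,0.025,1.79],0.015],[[0.47,0.025,1.82],0.015],[[0.47,0.025,1.86],0.015],[[0.47,0.025,1.86],0.015]]}}

```text
time: 19.05
tool_pos: [0.4528, 0.0274, 0.1779]
tool_rot: [-3.141, 0.0, 1.507]
contact_force: [0.3, 0.8, -0.1]
opening: 0.0095
grip_force: 30.0
```

Call:
{"api": "step_arm", "payload": {"motion": [[[0,0,0.06],0],[[0,0,0.12],0],[[0,0,0.18],0],[[0,0,0.18],0]]}}

```text
time: 19.55
tool_pos: [0.4527, 0.0273, 0.1668]
tool_rot: [-3.141, 0.0, 1.507]
contact_force: [0.3, 0.4, -0.4]
opening: 0.0098
grip_force: 30.0
```

Call:
{"api": "step_arm", "payload": {"motion": [[[-0.01,0,0.06],0],[[-0.015,0,0.12],0],[[-0.015,0,0.18],0],[[-0.015,0,0.24],0],[[-0.015,0,0.29],0],[[-0.015,0,0.305],0],[[-0.015,0,0.305],0]]}}

```text
time: 20.42
tool_pos: [0.4529, 0.0264, 0.1489]
tool_rot: [3.141, 0.0, 1.507]
contact_force: [0.4, -0.8, -0.6]
opening: 0.0098
grip_force: 30.0
```

Call:
{"api": "step_arm", "payload": {"motion": [[[0,0,0],0.08],[[0,0,0],0.16],[[0,0,0],0.24],[[0,0,0],0.32],[[0,0,0],0.4],[[0,0,0],0.43],[[0,0,0],0.43]]}}

```text
time: 21.3
tool_pos: [0.4529, 0.0264, 0.1489]
tool_rot: [3.141, 0.0, 1.078]
contact_force: [0.7, -0.0, -0.8]
opening: 0.01
grip_force: 30.0
```

```bash
python3 -c "
from h import *
s=robot.observe();print(s['tool_pos'],s['tool_rot'],s['contact_force'],s['torque'])"
```

```text
[0.4529 0.0264 0.1489] [3.1415 0.0001 1.0781] [ 0.6543 -0.0288 -0.761 ] [-0.0269 -0.0817 -0.0543]
```

Call:
{"api": "step_arm", "payload": {"motion": [[[0,0,0],0.02],[[0,0,0],0.04],[[0,0,0],0.04]]}}

```text
time: 21.68
tool_pos: [0.4529, 0.0264, 0.1489]
tool_rot: [3.141, 0.0, 1.037]
contact_force: [0.0, -0.4, -1.8]
opening: 0.0097
grip_force: 30.0
```

```bash
python3 -c "
from h import *
s=robot.observe();print(s['tool_pos'],s['tool_rot'],s['contact_force'],s['torque'])"
```

```text
[0.4529 0.0264 0.1489] [3.1415 0.0001 1.037 ] [ 0.0464 -0.3906 -1.7539] [ 0.0224 -0.1002  0.0053]
```

Call:
{"api": "step_arm", "payload": {"motion": [[[0,0,0.005],0.04],[[0,0,0.005],0.1],[[0,0,0.005],0.16],[[0,0,0.005],0.2],[[0,0,0.005],0.2]]}}

```text
time: 22.3
tool_pos: [0.4533, 0.0261, 0.1488]
tool_rot: [3.14, -0.0, 0.838]
contact_force: [2.3, -1.9, 0.1]
opening: 0.0098
grip_force: 30.0
```

```bash
python3 -c "
from h import *
s=robot.observe();print(s['tool_pos'],s['tool_rot'],s['contact_force'],s['torque'])"
```

```text
[0.4533 0.0261 0.1488] [ 3.1404 -0.0002  0.8378] [ 2.2654 -1.8639  0.0612] [-0.4192 -0.2188  0.0198]
```

Call:
{"api": "step_arm", "payload": {"motion": [[[0,0,0],0.08],[[0,0,0],0.16],[[0,0,0],0.24],[[0,0,0],0.32],[[0,0,0],0.4],[[0,0,0],0.48],[[0,0,0],0.48]]}}

```text
time: 23.18
tool_pos: [0.4536, 0.0257, 0.1488]
tool_rot: [3.14, -0.001, 0.359]
contact_force: [1.9, -4.5, -1.1]
opening: 0.0101
grip_force: 30.0
```

```bash
python3 -c "
from h import *
s=robot.observe();print(s['tool_pos'],s['tool_rot'],s['contact_force'],s['torque'])"
```

```text
[0.4536 0.0257 0.1488] [ 3.1396 -0.001   0.3588] [ 1.8711 -4.4621 -1.0621] [-1.0079 -0.4164  0.0943]
```

Call:
{"api": "step_arm", "payload": {"motion": [[[0,0,0],0.08],[[0,0,0],0.16],[[0,0,0],0.24],[[0,0,0],0.3],[[0,0,0],0.34],[[0,0,0],0.34]]}}

```text
time: 23.92
tool_pos: [0.4536, 0.0254, 0.1489]
tool_rot: [3.139, -0.002, 0.02]
contact_force: [1.5, -6.4, -1.2]
opening: 0.0103
grip_force: 30.0
```

```bash
python3 -c "
from h import *
s=robot.observe();print(s['tool_pos'],s['tool_rot'],s['contact_force'],s['torque'])
snap('scene','s2');snap('top','t2')"
```

```text
[0.4536 0.0254 0.1489] [ 3.1394 -0.0016  0.0196] [ 1.4792 -6.3926 -1.1527] [-1.3307 -0.403   0.0771]
```

Call:
{"api": "step_arm", "payload": {"motion": [[[0,0,0],-0.17],[[0,0,0],-0.34],[[0,0,0],-0.51],[[0,0,0],-0.68],[[0,0,0],-0.85],[[0,0,0],-1.02],[[0,0,0],-1.19],[[0,0,0],-1.36],[[0,0,0],-1.487],[[0,0,0],-1.487]]}}

```text
time: 25.28
tool_pos: [0.4528, 0.0267, 0.1488]
tool_rot: [3.142, -0.0, 1.505]
contact_force: [0.3, 0.6, 3.7]
opening: 0.0104
grip_force: 30.0
```

Call:
{"api": "step_arm", "payload": {"motion": [[[0,0,0],0],[[0,0,-0.1],0],[[0,0,-0.2],0],[[0,0,-0.2],0]]}}

```text
time: 25.78
tool_pos: [0.4532, 0.0264, 0.1611]
tool_rot: [3.141, 0.0, 1.504]
contact_force: [-0.8, 0.4, -0.5]
opening: 0.0099
grip_force: 30.0
```

Call:
{"api": "step_arm", "payload": {"motion": [[[0,0,-0.4],0],[[0,0,-1.0],0],[[-0.2,0,-1.6],0],[[-0.47,0,-2.14],0],[[-0.47,0,-2.14],0],[[-0.47,0,-2.14],0],[[-0.47,0,-2.14],0]]}}

```text
time: 26.65
tool_pos: [0.4504, -0.0013, 0.2877]
tool_rot: [-3.139, -0.0, 1.504]
contact_force: [-0.5, -0.4, -0.9]
opening: 0.0095
grip_force: 30.0
```

Run:
```python
from h import *
s=robot.observe();print(s["tool_pos"],s["tool_rot"])
d=snap("wrist","w6");cv2.imwrite("pics/c6.png",cv2.resize(d["img"][60:300,240:560],(800,600),interpolation=cv2.INTER_CUBIC))
print(togo([.392,.267,.24],-.13))
```

```text
[ 0.4504 -0.0013  0.2877] [-3.1389 -0.0003  1.5045]
(array([ 4.3972, -1.2669,  0.8015]), np.float64(1.6345468396526477))
```

View pics/c6.png

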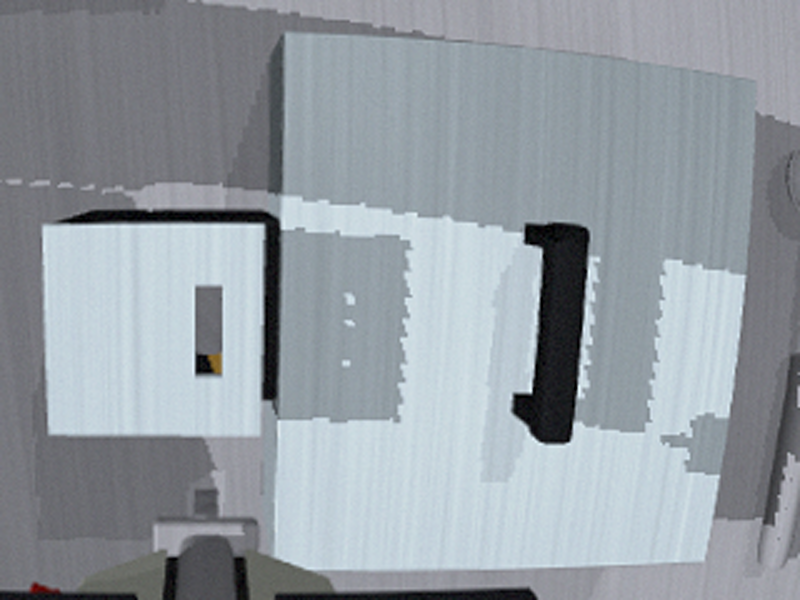

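Call:
{"api": "step_arm", "payload": {"motion": [[[0.9,-0.3,0],0.18],[[1.8,-0.7,0],0.36],[[2.7,-1.1,0],0.54],[[3.6,-1.4,0.2],0.72],[[4.43,-1.76,0.5],0.9],[[4.43,-1.76,0.8],1.08],[[4.43,-1.76,0.8],1.26],[[4.43,-1.76,0.8],1.44],[[4.43,-1.76,0.8],1.6],[[4.43,-1.76,0.8],1.634]]}}

```text
time: 27.95
tool_pos: [0.3628, 0.2707, 0.2402]
tool_rot: [3.141, 0.001, -0.133]
contact_force: [-0.4, 0.2, -1.1]
opening: 0.0096
grip_force: 30.0
```

Call:
{"api": "step_arm", "payload": {"motion": [[[0,0,0.5],0],[[0,0,1.2],0],[[0,0,1.9],0],[[0,0,2.5],0],[[0,0,2.8],0],[[0,0,2.9],0],[[0,0,2.9],0]]}}

```text
time: 28.82
tool_pos: [0.3632, 0.2706, 0.0668]
tool_rot: [3.141, 0.0, -0.13]
contact_force: [0.2, -0.4, -0.7]
opening: 0.0099
grip_force: 30.0
```

Release, rise, and work out the handle position.

Call:
{"api": "step_arm", "payload": {"motion": [[[0,0,0],0],[[0,0,0],0],[[0,0,0],0],[[0,0,-0.3],0],[[0,0,-1.0],0],[[0,0,-2.0],0],[[0,0,-2.9],0],[[0,0,-2.9],0]], "hand": 100}}

```text
time: 29.82
tool_pos: [0.3651, 0.2715, 0.2453]
tool_rot: [-3.136, -0.008, -0.13]
contact_force: [-0.5, 0.3, -0.0]
opening: 0.0557
grip_force: 0.0
```

Run:
```python
from h import *
d=load("w6");f=lambda x,y:(240+x/2.5-.3,60+y/2.5-.3)
L=[onz(d,f(*p),.08)[:2] for p in[(285,33),(757,80),(705,562),(273,570)]];print(L,np.mean(L,0))
print([onz(d,f(*p),.12)[:2] for p in [(543,228),(588,228),(572,430),(533,430)]])
print([onz(d,f(*p),.1235)[:2] for p in [(195,286),(222,286),(222,375),(195,375)]])
s=robot.observe();print(s["tool_pos"],s["tool_rot"])
d=load("t2")
img=d["img"]; 
for n,p in [("t0",None),("t2",None)]:
    g=cv2.cvtColor(load(n)["img"],cv2.COLOR_BGR2GRAY);
    m=(load(n)["img"].max(2)<45).astype(np.uint8);m[:205]=0;m[240:]=0;m[:,:305]=0;m[:,365:]=0
    q=cv2.connectedComponentsWithStats(m);print(n,q[2][1:],q[3][1:])
    for c in q[3][1:]:print(onz(load(n),c,.116))
print(togo([.579,.017,.25],1.505))
```

```text
[array([0.4886, 0.13  ]), array([0.6874, 0.1168]), array([ 0.6721, -0.0961]), array([ 0.4731, -0.0811])] [0.5803 0.0174]
[array([0.5706, 0.0562]), array([0.5878, 0.0561]), array([ 0.583 , -0.0169]), array([ 0.5676, -0.0159])]
[array([0.45  , 0.0419]), array([0.4589, 0.0413]), array([0.457 , 0.0113]), array([0.448 , 0.0119])]
[0.3651 0.2715 0.2453] [-3.1362 -0.008  -0.1298]
t0 [[318 219  32   8 140]] [[333.7857 222.1643]]
[0.578  0.0146 0.116 ]
t2 [[318 219  32   9 157]] [[333.7452 222.2675]]
[0.5778 0.0147 0.116 ]
(array([ 4.0838,  3.7452, -0.0663]), np.float64(-1.6347580157875443))
```

Call:
{"api": "step_arm", "payload": {"motion": [[[0.6,0.6,0],-0.18],[[1.2,1.1,0],-0.36],[[1.8,1.65,0],-0.54],[[2.4,2.2,0],-0.72],[[3.0,2.75,0],-0.9],[[3.6,3.3,0],-1.08],[[4.08,3.73,0],-1.26],[[4.08,3.73,0],-1.44],[[4.08,3.73,0],-1.62],[[4.08,3.73,0],-1.635]]}}

```text
time: 31.08
tool_pos: [0.5766, 0.0169, 0.2398]
tool_rot: [-3.14, -0.0, 1.504]
contact_force: [0.4, -0.1, -0.1]
opening: 0.0557
grip_force: 0.0
```

Run:
```python
from h import *
s=robot.observe();print(s["tool_pos"],s["tool_rot"],togo([.579,.018,.11],1.505))
```

```text
[0.5766 0.0169 0.2398] [-3.1396 -0.      1.5041] (array([0.0217, 0.0422, 2.163 ]), np.float64(-0.0008645978094614648))
```

Call:
{"api": "step_arm", "payload": {"motion": [[[0.02,0.04,0.5],0],[[0.02,0.04,1.2],0],[[0.02,0.04,1.7],0],[[0.02,0.04,2.0],0],[[0.02,0.04,2.16],0],[[0.02,0.04,2.16],0]]}}

```text
time: 31.82
tool_pos: [0.5792, 0.0181, 0.1109]
tool_rot: [-3.14, 0.0, 1.504]
contact_force: [1.1, 0.4, 0.1]
opening: 0.056
grip_force: 0.0
```

Call:
{"api": "step_arm", "payload": {"motion": [[[0,0,0],0],[[0,0,0],0],[[0,0,0],0],[[0,0,0],0],[[0,0,0],0],[[0,0,0],0]], "hand": 255, "squeeze": 40}}

```text
time: 32.58
tool_pos: [0.5796, 0.0179, 0.1115]
tool_rot: [3.142, 0.0, 1.505]
contact_force: [-0.9, -0.4, 1.5]
opening: 0.0136
grip_force: 40.0
```

Call:
{"api": "step_arm", "payload": {"motion": [[[0,0,-0.05],0],[[0,0,-0.15],0],[[0,0,-0.3],0],[[0,0,-0.3],0]]}}

```text
time: 33.08
tool_pos: [0.5802, 0.0179, 0.1304]
tool_rot: [3.14, 0.0, 1.505]
contact_force: [-0.1, -0.7, -4.8]
opening: 0.0137
grip_force: 40.0
```

Call:
{"api": "step_arm", "payload": {"motion": [[[0,0,-0.5],0],[[0,0,-1.1],0],[[0.4,0.02,-1.3],0],[[1.0,0.05,-1.3],0],[[1.6,0.08,-1.3],0],[[2.3,0.12,-1.3],0],[[3.0,0.16,-1.3],0],[[3.7,0.2,-1.3],0],[[4.22,0.22,-1.2],0],[[4.22,0.22,-0.9],0]]}}

```text
time: 34.33
tool_pos: [0.6094, 0.2727, 0.1836]
tool_rot: [3.14, -0.001, 1.508]
contact_force: [0.6, -1.3, -4.9]
opening: 0.0134
grip_force: 40.0
```

Call:
{"api": "step_arm", "payload": {"motion": [[[0,0,0.5],0],[[0,0,1.1],0],[[0,0,1.6],0],[[0,0,2.0],0],[[0,0,2.2],0],[[0,0,2.3],0],[[0,0,2.34],0],[[0,0,2.34],0]]}}

```text
time: 35.33
tool_pos: [0.6098, 0.2699, 0.0437]
tool_rot: [3.14, -0.0, 1.505]
contact_force: [1.0, -1.0, -4.6]
opening: 0.0139
grip_force: 40.0
```

Call:
{"api": "step_arm", "payload": {"motion": [[[0,0,0.02],0],[[0,0,0.02],0]]}}

```text
time: 35.58
tool_pos: [0.6098, 0.2699, 0.0426]
tool_rot: [3.14, -0.001, 1.505]
contact_force: [0.8, 0.9, -2.9]
opening: 0.0139
grip_force: 40.0
```

Call:
{"api": "step_arm", "payload": {"motion": [[[0,0,0.02],0],[[0,0,0.02],0],[[0,0,0.02],0],[[0,0,-0.3],0],[[0,0,-1.0],0],[[0,0,-2.0],0],[[0,0,-3.0],0],[[0,0,-4.0],0],[[-0.6,0,-4.3],0],[[-1.4,0,-4.3],0]], "hand": 100}}

```text
time: 36.83
tool_pos: [0.6041, 0.186, 0.3039]
tool_rot: [3.135, -0.002, 1.507]
contact_force: [0.1, -0.4, -0.3]
opening: 0.0557
grip_force: 0.0
```

Call:
{"api": "step_arm", "payload": {"motion": [[[-0.9,0,0],0],[[-1.8,0,0],0],[[-2.7,0,0],0],[[-3.6,0,0],0],[[-4.5,0,0],0],[[-5.4,0,0],0],[[-5.95,0,0],0],[[-5.95,0,0],0],[[-5.95,0,0],0]]}}

```text
time: 37.95
tool_pos: [0.5804, -0.1696, 0.3007]
tool_rot: [3.141, -0.0, 1.505]
contact_force: [0.1, 0.2, 0.3]
opening: 0.0556
grip_force: 0.0
```

Run:
```python
from h import *
s=robot.observe();print(s["tool_pos"],s["tool_rot"],s["contact_force"])
snap("wrist","w7");snap("top","t3");snap("scene","s3")
```

```text
[ 0.5804 -0.1696  0.3007] [ 3.1406 -0.0001  1.5053] [0.0739 0.1881 0.2959]
```

View pics/w7.png

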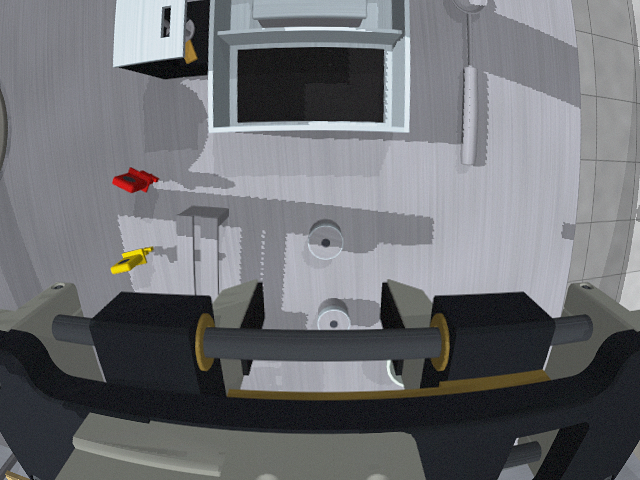

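Run:
```python
from h import *
d=load("w7");g=cv2.cvtColor(d["img"],cv2.COLOR_BGR2GRAY)
for (x,y) in[(325,242),(333,323)]:
    m=(g[y-9:y+10,x-9:x+10]<90).astype(np.uint8);q=cv2.connectedComponentsWithStats(m)
    i=1+np.argmax(q[2][1:,4]);c=q[3][i]+[x-9,y-9];print(c,q[2][i],onz(d,c,.036))
t=load("t3")
g=cv2.cvtColor(t["img"],cv2.COLOR_BGR2GRAY)
for (x,y) in[(427,229),(470,229)]:
    m=(g[y-9:y+10,x-9:x+10]<90).astype(np.uint8);q=cv2.connectedComponentsWithStats(m);print(q[2][1:],[onz(t,c+[x-9,y-9],.036) for c in q[3][1:]])
# liner
m=(g*0+(d["img"].max(2)<60)).astype(np.uint8);m[:45]=0;m[125:]=0;m[:,:235]=0;m[:,392:]=0
q=cv2.connectedComponentsWithStats(m);i=1+np.argmax(q[2][1:,4]);print(q[2][i],onz(d,q[3][i],.008))
for p in [(238,48),(383,48),(387,122),(237,122)]:print("lin",onz(d,p,.008)[:2])
for p in [(208,130),(409,130),(216,36),(402,36)]:print(onz(d,p,.075)[:2])
```

```text
[325.3148 242.3704] [ 5  6  9  8 54] [ 0.5823 -0.2171  0.036 ]
[333. 331.] [ 0 16 19  3 57] [ 0.5847 -0.3346  0.036 ]
[[  5   0  14  12 115]] [array([ 0.5921, -0.2287,  0.036 ])]
[[ 8  8  2  2  4]
 [18 13  1  5  5]] [array([ 0.5848, -0.327 ,  0.036 ]), array([ 0.5689, -0.3503,  0.036 ])]
[  237    47   147    75 10611] [ 0.577  -0.0363  0.008 ]
lin [0.4961 0.0163]
lin [0.6635 0.0036]
lin [ 0.6626 -0.085 ]
lin [ 0.4888 -0.0726]
[ 0.4731 -0.0798]
[ 0.6726 -0.0943]
[0.4882 0.0161]
[0.6715 0.0018]
```

Call:
{"api": "step_arm", "payload": {"motion": [[[-0.3,0.03,0.1],0.18],[[-0.6,0.06,0.3],0.36],[[-0.79,0.08,0.5],0.54],[[-0.79,0.08,0.8],0.72],[[-0.79,0.08,0.8],0.9],[[-0.79,0.08,0.8],1.08],[[-0.79,0.08,0.8],1.26],[[-0.79,0.08,0.8],1.44],[[-0.79,0.08,0.8],1.571],[[-0.79,0.08,0.8],1.571]], "hand": 85, "squeeze": 20}}

```text
time: 39.35
tool_pos: [0.5823, -0.2169, 0.252]
tool_rot: [3.142, -0.0, -0.063]
contact_force: [0.4, 1.0, -1.0]
opening: 0.0615
grip_force: 0.0
```

Call:
{"api": "step_arm", "payload": {"motion": [[[0,0,0],0],[[0,0,0],0]]}}

```text
time: 39.6
tool_pos: [0.5822, -0.2176, 0.2519]
tool_rot: [3.141, -0.0, -0.064]
contact_force: [0.0, -1.4, -0.3]
opening: 0.0613
grip_force: 0.0
```

```bash
cat > pot.py <<'E'
from h import *
def pots(name="w8",guess=()):
    d=snap("wrist",name);g=cv2.cvtColor(d["img"],cv2.COLOR_BGR2GRAY);out=[]
    for P in guess:
        x,y=np.round(proj(d,[*P,.036])).astype(int);
        if not(40<x<600 and 30<y<450):print("out",x,y);continue
        w=30;m=(g[y-w:y+w+1,x-w:x+w+1]<85).astype(np.uint8);q=cv2.connectedComponentsWithStats(m)
        for i in range(1,q[0]):
            if 20<q[2][i,4]<200: c=q[3][i]+[x-w,y-w];print(P,"px",c,q[2][i,2:],onz(d,c,.036)[:2])
E
python3 - <<'E'
from pot import *
s=robot.observe();print(s["tool_pos"],s["tool_rot"])
pots("w8",[(.5823,-.2171),(.5847,-.326)])
print(togo([.5823,-.2171,.028],-.066))
E
```

```text
[ 0.5822 -0.2176  0.2519] [ 3.1415 -0.0001 -0.064 ]
(0.5823, -0.2171) px [323.0137 210.6849] [ 9 10 73] [ 0.5822 -0.2173]
(0.5847, -0.326) px [410.3382 187.2353] [18 19 68] [ 0.6009 -0.3047]
(0.5847, -0.326) px [429.3443 201.6885] [ 9  9 61] [ 0.5854 -0.3244]
(array([ 0.0021, -0.0117,  3.7308]), np.float64(0.0014458216350803355))
```

Call:
{"api": "step_arm", "payload": {"motion": [[[0,0,0.8],0],[[0,0,1.7],0],[[0,0,2.5],0],[[0,0,3.1],0],[[0,0,3.5],0],[[0,0,3.68],0],[[0,0,3.73],0],[[0,0,3.73],0]]}}

```text
time: 40.65
tool_pos: [0.5826, -0.2182, 0.0289]
tool_rot: [3.141, -0.001, -0.066]
contact_force: [0.8, 0.8, 0.9]
opening: 0.0613
grip_force: 0.0
```

Call:
{"api": "step_arm", "payload": {"motion": [[[0,0,0],0],[[0,0,0],0],[[0,0,0],0],[[0,0,0],0],[[0,0,0],0]], "hand": 255}}

```text
time: 41.28
tool_pos: [0.5823, -0.2181, 0.0286]
tool_rot: [3.141, -0.001, -0.066]
contact_force: [-0.6, 0.2, 5.5]
opening: 0.04
grip_force: 20.0
```

Run:
```python
from h import *
s=robot.observe();print(s["tool_pos"],s["tool_rot"],s["opening"],s["grip_force"])
print(togo([.6215,-.0360,.2],-.066))
```

```text
[ 0.5823 -0.2181  0.0286] [ 3.1411 -0.0008 -0.0658] 0.040039269173486235 20.00103324651718
(array([ 0.4539, -3.07  , -2.8583]), np.float64(0.00017981270927736048))
```

Call:
{"api": "step_arm", "payload": {"motion": [[[0,0,-0.4],0],[[0,0,-1.2],0],[[0,0,-2.0],0],[[0.1,-0.7,-2.3],0],[[0.2,-1.6,-2.3],0],[[0.35,-2.4,-2.3],0],[[0.45,-3.045,-2.3],0],[[0.45,-3.045,-2.3],0],[[0.45,-3.045,-2.3],0],[[0.45,-3.045,-2.3],0]]}}

```text
time: 42.52
tool_pos: [0.6208, -0.0386, 0.1657]
tool_rot: [3.141, 0.001, -0.067]
contact_force: [0.5, -0.1, -1.4]
opening: 0.0394
grip_force: 20.0
```

Call:
{"api": "step_arm", "payload": {"motion": [[[0,0,0.6],0],[[0,0,1.2],0],[[0,0,1.6],0],[[0,0,1.85],0],[[0,0,2.0],0],[[0,0,2.1],0],[[0,0,2.14],0],[[0,0,2.14],0]]}}

```text
time: 43.52
tool_pos: [0.6213, -0.0374, 0.038]
tool_rot: [3.141, -0.001, -0.066]
contact_force: [0.1, 0.3, -1.2]
opening: 0.0396
grip_force: 20.0
```

Call:
{"api": "step_arm", "payload": {"motion": [[[0,0,0.01],0],[[0,0,0.015],0],[[0,0,0.015],0]]}}

```text
time: 43.9
tool_pos: [0.6211, -0.0374, 0.0368]
tool_rot: [3.141, -0.0, -0.066]
contact_force: [0.8, -0.2, -1.4]
opening: 0.0395
grip_force: 20.0
```

Call:
{"api": "step_arm", "payload": {"motion": [[[0,0,0],0],[[0,0,0],0],[[0,0,0],0],[[0,0,-0.2],0],[[0,0,-0.7],0],[[0,0,-1.5],0],[[0,0,-2.4],0],[[0,0,-3.4],0],[[0,0,-3.6],0],[[0,0,-3.6],0]], "hand": 114}}

```text
time: 45.15
tool_pos: [0.6211, -0.0374, 0.2539]
tool_rot: [3.141, -0.002, -0.066]
contact_force: [-0.0, -0.0, -0.7]
opening: 0.0508
grip_force: 0.0
```

Run:
```python
from pot import *
s=robot.observe();print(s["tool_pos"],s["tool_rot"])
print(togo([.5854,-.3244,.252],-.066))
```

```text
[ 0.6211 -0.0374  0.2539] [ 3.1412 -0.0022 -0.0658]
(array([-0.28  ,  4.8127,  0.0328]), np.float64(0.00020805949661450995))
```

Call:
{"api": "step_arm", "payload": {"motion": [[[-0.05,0.9,0.03],0],[[-0.1,1.8,0.03],0],[[-0.2,2.8,0.03],0],[[-0.25,3.8,0.03],0],[[-0.28,4.6,0.03],0],[[-0.28,4.81,0.03],0],[[-0.28,4.81,0.03],0],[[-0.28,4.81,0.03],0]], "hand": 85}}

```text
time: 46.15
tool_pos: [0.5856, -0.3225, 0.2503]
tool_rot: [-3.14, 0.001, -0.064]
contact_force: [0.4, -0.0, 0.2]
opening: 0.0612
grip_force: 0.0
```

Run:
```python
from pot import *
s=robot.observe();print(s["tool_pos"],s["tool_rot"])
pots("w9",[(.5854,-.3244)])
print(togo([.5854,-.3244,.0285],-.066))
```

```text
[ 0.5856 -0.3225  0.2503] [-3.1405  0.001  -0.0642]
(0.5854, -0.3244) px [323.9403 189.2836] [31 10 67] [ 0.6068 -0.3242]
(0.5854, -0.3244) px [325.7941 210.8235] [ 9 10 68] [ 0.5855 -0.3246]
(array([-0.0021,  0.0364,  3.7036]), np.float64(0.0021683818858737602))
```

Call:
{"api": "step_arm", "payload": {"motion": [[[0,0.03,0.8],0],[[0,0.03,1.7],0],[[0,0.03,2.5],0],[[0,0.03,3.1],0],[[0,0.03,3.5],0],[[0,0.03,3.68],0],[[0,0.03,3.7],0],[[0,0.03,3.7],0]]}}

```text
time: 47.2
tool_pos: [0.5859, -0.3262, 0.0303]
tool_rot: [3.14, -0.002, -0.065]
contact_force: [0.4, 0.8, 0.2]
opening: 0.0613
grip_force: 0.0
```

Call:
{"api": "step_arm", "payload": {"motion": [[[0,0,0],0],[[0,0,0],0],[[0,0,0],0],[[0,0,0],0],[[0,0,0],0]], "hand": 255}}

```text
time: 47.82
tool_pos: [0.5853, -0.3263, 0.0294]
tool_rot: [3.141, -0.001, -0.066]
contact_force: [-1.7, 0.7, 4.5]
opening: 0.0393
grip_force: 20.0
```

Run:
```python
from h import *
s=robot.observe();print(s["tool_pos"],s["tool_rot"],s["opening"],s["grip_force"])
print(togo([.5317,-.0315,.165],-.066))
```

```text
[ 0.5853 -0.3263  0.0294] [ 3.1411 -0.0006 -0.0659] 0.03926098160909614 20.00067561864853
(array([-1.2139, -4.8422, -2.2628]), np.float64(9.196631643026976e-05))
```

Call:
{"api": "step_arm", "payload": {"motion": [[[0,0,-0.4],0],[[0,0,-1.2],0],[[0,0,-2.0],0],[[-0.2,-0.7,-2.3],0],[[-0.4,-1.7,-2.3],0],[[-0.7,-2.7,-2.3],0],[[-0.95,-3.7,-2.3],0],[[-1.21,-4.6,-2.3],0],[[-1.21,-4.84,-2.3],0],[[-1.21,-4.84,-2.3],0]]}}

```text
time: 49.08
tool_pos: [0.5322, -0.0311, 0.1669]
tool_rot: [3.141, -0.0, -0.064]
contact_force: [0.4, -0.1, -0.8]
opening: 0.0398
grip_force: 20.0
```

Call:
{"api": "step_arm", "payload": {"motion": [[[0,0,0.3],0],[[0,0,0.9],0],[[0,0,1.5],0],[[0,0,1.85],0],[[0,0,2.0],0],[[0,0,2.1],0],[[0,0,2.14],0],[[0,0,2.14],0]]}}

```text
time: 50.08
tool_pos: [0.5322, -0.0317, 0.039]
tool_rot: [3.141, -0.001, -0.066]
contact_force: [-0.0, 0.0, -0.7]
opening: 0.0393
grip_force: 20.0
```

Call:
{"api": "step_arm", "payload": {"motion": [[[0,0,0.01],0],[[0,0,0.022],0],[[0,0,0.022],0]]}}

```text
time: 50.45
tool_pos: [0.532, -0.0315, 0.0374]
tool_rot: [3.141, -0.0, -0.066]
contact_force: [-0.4, 0.2, -0.0]
opening: 0.0398
grip_force: 20.0
```

Call:
{"api": "step_arm", "payload": {"motion": [[[0,0,0],0],[[0,0,0],0],[[0,0,0],0],[[0,0,-0.2],0],[[0,0,-0.7],0],[[0,0,-1.5],0],[[0,0,-2.4],0],[[0,0,-3.4],0],[[0,0,-4.2],0],[[0,0,-4.2],0]], "hand": 114}}

```text
time: 51.7
tool_pos: [0.5333, -0.0317, 0.2943]
tool_rot: [3.14, -0.01, -0.066]
contact_force: [0.7, 0.4, 0.1]
opening: 0.0509
grip_force: 0.0
```

Run:
```python
from h import *
s=robot.observe();print(s["tool_pos"],s["tool_rot"])
print(togo([.6098,.17,.29],1.505))
```

```text
[ 0.5333 -0.0317  0.2943] [ 3.1402 -0.0096 -0.0658]
(array([ 1.0509, -3.439 ,  0.0771]), np.float64(-1.5707903097718274))
```

Call:
{"api": "step_arm", "payload": {"motion": [[[0.2,-0.4,0],-0.18],[[0.3,-0.8,0],-0.36],[[0.45,-1.3,0],-0.54],[[0.6,-1.8,0],-0.72],[[0.75,-2.3,0],-0.9],[[0.85,-2.8,0],-1.08],[[0.95,-3.2,0],-1.26],[[1.05,-3.44,0],-1.44],[[1.05,-3.44,0],-1.571],[[1.05,-3.44,0],-1.571]]}}

```text
time: 52.95
tool_pos: [0.6078, 0.1704, 0.2881]
tool_rot: [-3.14, 0.001, 1.504]
contact_force: [0.2, -0.7, -0.0]
opening: 0.0508
grip_force: 0.0
```

Call:
{"api": "step_arm", "payload": {"motion": [[[0,0,0],0],[[0,0,0],0]]}}

```text
time: 53.2
tool_pos: [0.6082, 0.17, 0.2891]
tool_rot: [-3.141, 0.0, 1.503]
contact_force: [0.4, 0.1, -0.1]
opening: 0.0505
grip_force: 0.0
```

Run:
```python
from h import *
s=robot.observe();print(s["tool_pos"],s["tool_rot"])
w=snap("wrist","w10");t=snap("top","t4");sc=snap("scene","s4")
o=np.zeros((600,800,3),np.uint8)
o[:360,:480]=cv2.resize(w["img"],(480,360))
o[:360,480:]=cv2.resize(t["img"][170:350,270:430],(320,360))
o[360:,:400]=cv2.resize(sc["img"][180:336,180:440],(400,240))
o[360:,400:]=cv2.resize(t["img"][80:340,100:533],(400,240))
cv2.imwrite("pics/c7.png",o)
print(togo([.6098,.2699,.0435],1.505))
```

```text
[0.6082 0.17   0.2891] [-3.1413  0.0001  1.5033]
(array([ 1.6613, -0.0855,  4.0955]), np.float64(-0.0007607060283500999))
```

View pics/c7.png

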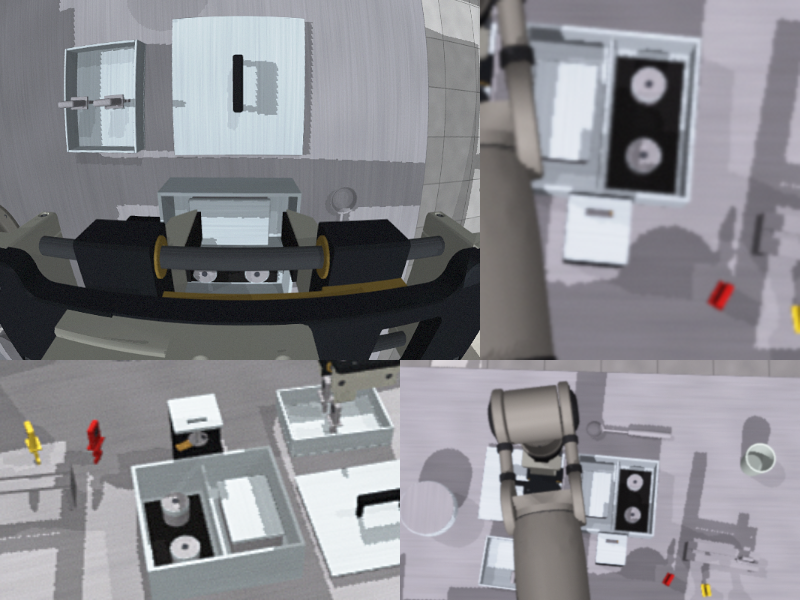

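Call:
{"api": "step_arm", "payload": {"motion": [[[0.8,-0.04,0],0],[[1.66,-0.085,0.5],0],[[1.66,-0.085,1.4],0],[[1.66,-0.085,2.3],0],[[1.66,-0.085,3.1],0],[[1.66,-0.085,3.7],0],[[1.66,-0.085,4.0],0],[[1.66,-0.085,4.1],0],[[1.66,-0.085,4.1],0]]}}

```text
time: 54.48
tool_pos: [0.6104, 0.2702, 0.0442]
tool_rot: [3.14, -0.001, 1.505]
contact_force: [0.4, 0.6, 0.3]
opening: 0.0509
grip_force: 0.0
```

Call:
{"api": "step_arm", "payload": {"motion": [[[0,0,0],0],[[0,0,0],0],[[0,0,0],0],[[0,0,0],0],[[0,0,0],0]], "hand": 255, "squeeze": 40}}

```text
time: 55.1
tool_pos: [0.6098, 0.27, 0.0433]
tool_rot: [3.141, 0.0, 1.505]
contact_force: [-0.2, -0.1, 1.4]
opening: 0.0137
grip_force: 40.0
```

Call:
{"api": "step_arm", "payload": {"motion": [[[0,0,-0.2],0],[[0,0,-0.8],0],[[0,0,-1.6],0],[[0,0,-2.4],0],[[0,0,-2.8],0],[[0,0,-2.8],0]]}}

```text
time: 55.85
tool_pos: [0.6104, 0.2703, 0.2135]
tool_rot: [3.138, -0.001, 1.505]
contact_force: [0.1, 0.2, -5.3]
opening: 0.0137
grip_force: 40.0
```

Run:
```python
from h import *
s=robot.observe();print(s["tool_pos"],s["tool_rot"],s["contact_force"],s["opening"])
print(togo([.5799,.0179,.20],1.505))
```

```text
[0.6104 0.2703 0.2135] [ 3.1377 -0.0014  1.5052] [ 0.1128  0.2171 -5.2562] 0.01370876509871808
(array([-4.2311, -0.2319,  0.2182]), np.float64(0.0002394893895365513))
```

Call:
{"api": "step_arm", "payload": {"motion": [[[-0.4,-0.02,0],0],[[-1.0,-0.05,0],0],[[-1.7,-0.09,0],0],[[-2.4,-0.13,0],0],[[-3.1,-0.17,0],0],[[-3.7,-0.2,0],0],[[-4.1,-0.22,0],0],[[-4.23,-0.23,0],0],[[-4.23,-0.23,0.2],0],[[-4.23,-0.23,0.2],0]]}}

```text
time: 57.1
tool_pos: [0.5783, 0.0188, 0.1972]
tool_rot: [-3.138, -0.0, 1.506]
contact_force: [-0.2, 0.3, -4.6]
opening: 0.0136
grip_force: 40.0
```

Call:
{"api": "step_arm", "payload": {"motion": [[[0,0,0.3],0],[[0,0,0.6],0],[[0,0,0.9],0],[[0,0,1.1],0],[[0,0,1.1],0]]}}

```text
time: 57.72
tool_pos: [0.5788, 0.0183, 0.1323]
tool_rot: [-3.14, -0.0, 1.506]
contact_force: [-0.7, 0.2, -4.5]
opening: 0.0137
grip_force: 40.0
```

Run:
```python
from h import *
s=robot.observe();print(s["tool_pos"],s["tool_rot"],s["contact_force"],s["opening"])
print(togo([.5797,.0179,.114],1.505))
```

```text
[0.5788 0.0183 0.1323] [-3.1395 -0.0001  1.5059] [-0.7092  0.2273 -4.5098] 0.013682242335034425
(array([-0.0061,  0.0159,  0.3043]), np.float64(0.0009124500271004976))
```

Call:
{"api": "step_arm", "payload": {"motion": [[[0,0.015,0.05],0],[[0,0.015,0.1],0],[[0,0.015,0.16],0],[[0,0.015,0.22],0],[[0,0.015,0.27],0],[[0,0.015,0.31],0],[[0,0.015,0.33],0],[[0,0.015,0.33],0]]}}

```text
time: 58.72
tool_pos: [0.5802, 0.0176, 0.1134]
tool_rot: [3.142, 0.0, 1.505]
contact_force: [0.3, -0.8, -4.9]
opening: 0.0135
grip_force: 40.0
```

Run:
```python
from h import *
s=robot.observe();print(s["tool_pos"],s["tool_rot"],s["contact_force"],s["opening"])
```

```text
[0.5802 0.0176 0.1134] [3.1416 0.0001 1.5051] [ 0.2696 -0.7702 -4.8893] 0.013464393460055847
```

Call:
{"api": "step_arm", "payload": {"motion": [[[0,0,0.01],0],[[0,0,0.02],0],[[0,0,0.03],0],[[0,0,0.03],0]]}}

```text
time: 59.22
tool_pos: [0.5803, 0.0176, 0.1123]
tool_rot: [3.141, 0.0, 1.505]
contact_force: [-2.6, 0.7, 4.4]
opening: 0.0135
grip_force: 40.0
```

Call:
{"api": "step_arm", "payload": {"motion": [[[0,0,0],0],[[0,0,0],0],[[0,0,0],0],[[0,0,-0.2],0],[[0,0,-0.8],0],[[0,0,-1.8],0],[[0,0,-2.8],0],[[-0.7,0,-3.2],0],[[-1.4,0,-3.2],0],[[-1.4,0,-3.2],0]], "hand": 100}}

```text
time: 60.48
tool_pos: [0.5745, -0.0687, 0.3047]
tool_rot: [3.14, 0.001, 1.502]
contact_force: [0.3, -0.1, 0.2]
opening: 0.056
grip_force: 0.0
```

Run:
```python
from h import *
s=robot.observe();print(s["tool_pos"],s["tool_rot"],s["contact_force"])
w=snap("wrist","w11");sc=snap("scene","s5");t=snap("top","t5")
o=np.zeros((600,800,3),np.uint8)
o[:360,:480]=cv2.resize(w["img"][0:300,160:560],(480,360))
o[:360,480:]=cv2.resize(sc["img"][200:350,250:400],(320,360))
o[360:,:400]=cv2.resize(sc["img"][130:390,100:533],(400,240))
o[360:,400:]=cv2.resize(t["img"][80:340,100:533],(400,240))
cv2.imwrite("pics/c8.png",o)
```

```text
[ 0.5745 -0.0687  0.3047] [3.1401 0.001  1.5015] [ 0.275  -0.0566  0.2119]
```

View pics/c8.png

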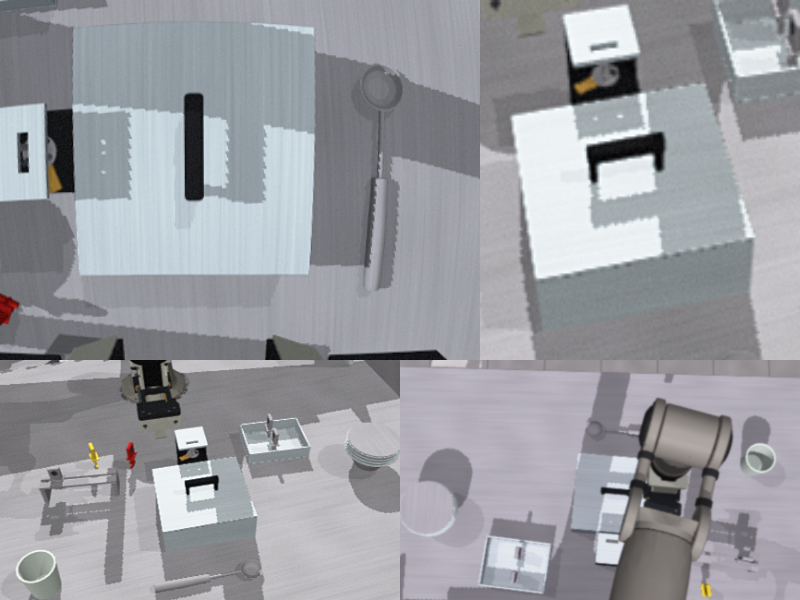

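```bash
python3 -c "
from cell import robot
print(robot.hand_in())"
```

```text
the job is handed in; nothing more can be done
None
```

I handed the job in at about 60 s of the 210 s limit. The second key turned the latch clear, both used keys are in the dish and the third is still on the rack. Both pots found stand upright in the half without the tin, and the lid is back on, seated and unlocked.

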